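# Slide the hub nut into its recess

## Robot

A 7-joint arm with a two-finger parallel gripper is mounted at the origin on a cart in front of the work surface, level with it; the furniture and walls round the work are solid. World frame = base frame: x ahead of the robot, y to its left, z up, the work surface at z = 0. Lengths are in m, angles in degrees, forces in N, time in s.
With the tool pointing down it reaches from about 0.4 to 0.9 m from the base axis. Payload 5.5 kg.
Tool frame: the origin (TCP) lies midway between the tips of the shut fingers; the grasp point (between the pads) lies 19 mm behind it; y points along the fingers, x is the direction in which the jaws open and shut, and the axes are right-handed (so a half turn about y gives the same grasp; the last joint's range is limited). The gripper opens to 85 mm and grips with 20 to 120 N. Pads are 22 mm wide; open, the fingers measure 114 mm over their backs; the gripper's body (76 mm by 85 mm) begins 54 mm behind the grasp point. The pads swing forward as they close: fully open they stand 13 mm farther back than shut.
Start: joints at [85.325, 28.699, -24.465, 88.831, 12.651, 65.22, -12.049], TCP at [0.22, -0.612, 0.195] pointing down, gripper open.
Joint ranges: [-164.97, 164.97], [-17.58, 116.51], [-87.97, 89.64], [11.32, 138.91], [-80.73, 260.73], [10.89, 115.49], [-147.41, 147.41]. Speed limits (degrees/s): [147.25, 147.25, 180, 180, 180, 180, 180].

## Interface

Orientations are given as a 3x3 rotation matrix whose columns are the frame's x, y, z axes.
In Python, from bench import readout, grab_frame, camera_model, close_job gives the robot as it stands.
- The arm moves only by the tool move_arm, never from a script. Its argument "steps" is a list of rows, each an object with "translation": the shift along the tool's x, y, z in cm, a list of three; "angular": the turn, a rotation vector about the tool's x, y, z in rad, a list of three. In form: [{"translation": [x, y, z], "angular": [rx, ry, rz]}, ...]. A call has 1 to 8 rows; each row shifts and turns the commanded pose from where the row before left it, along the tool's axes as they then stand; what a row does not reach is not made up. A row lasts 1/10 s, in which the tool goes at most 50 mm and 8.59 degrees, less where a joint would pass 70% of its speed; a pose out of reach is approached as far as the arm can. A call with a gripper value outside its range is refused whole. "grip" is the finger opening in cm, from 0 to 8.54, set as the call begins (left out, the last holds). The fingers move at their own pace and stop on an object; "force" is the grip in N (left out, the last holds). Time passes only in rows, so rows that do not move let the fingers close. It gives the time, the measured TCP pose, the force and the opening at its end, in the units of the state.
- readout.get_state(): the state, without advancing time (a new reading comes with each control period).
- grab_frame(name): name is "scene" or "top" or "wrist"; returns (picture, depth): 384x512x3 uint8, red, green, blue; 384x512 float32, m along the optical axis (not along the pixel's ray), 0 where there is no reading.
- camera_model(name): a dict with "fx", "fy", "cx", "cy" (pixels), "pose" (4x4, takes a point from camera to world coordinates). Camera axes: x right, y down, z forward; pixel columns grow to the right and rows downward; lengths in m; the calibration is good to about 2 mm. The wrist camera is an equidistant fisheye: a pixel r from the principal point sees the ray r / f radians off the axis. A picture is of the moment at which its call begins: read the wrist's pose just before it. camera_model takes no time and is no camera call; for the wrist camera it gives the pose at the moment of the call.
- close_job(): hands the job in, once; it reports no verdict.
The state is a dict: "time": time; "qpos": joint angles; "joint_vel": joint speeds; "joint_torque": joint torques, N m; "tcp_pos": TCP position; "orientation": TCP orientation; "force": force on the tool from outside, world axes, zero at the start; "ft_torque": the same for the moment, N m; "grip_width": opening from 0.0 (shut) to 1.0 (fully open).
Only numpy, scipy, OpenCV 4.12 (cv2) and the standard library are available. Lean on these libraries where they do the work, as an engineer would, in place of code of your own. Each camera call takes 0.05 s, during which the arm holds its last target. There are 200 camera calls.

## Task

Push the large hex nut across the grey plate until it drops into the large round recess and lies flat on the bottom of it. Slide it along the plate with a gentle push: do not pick it up or grip it. Leave the small nut where it lies.

Things in the scene. Friction and masses are not known exactly. Their poses are not given: they have to be found in the camera images.
- large_nut: The larger of two plain steel hex nuts that lie flat on the plate: 46 mm across the flats, 53 mm across the corners, 24 mm high, 28 mm bore, about 0.2 kg, loose, slides with ordinary metal friction. Origin: centre of its underside; z up along the bore, x towards the middle of a flat. Its turn about z is random. At the start it lies on the near half of the plate, left or right.
- small_nut: The smaller steel hex nut, a bystander: 24 mm across the flats, 14 mm high, loose, lying flat on the near half of the plate on the other side, about 0.13 m from the large nut. Origin: centre of its underside, z up.
- staging_plate: Flat grey-painted steel plate fixed to the bench, 180 mm along its x (x points roughly away from the robot), 240 mm along its y, 18 mm thick, no rim. Origin: centre of its underside, z up, so its top face is at z = 0.018 in its own frame. It has two round recesses with bare dark steel bottoms in its far half: the large one, and beside it (centre 15 mm farther along x and 85 mm to +y) a small one 40 mm wide, which the large nut cannot enter.
- large_recess (a point): Centre of the flat bottom of the large round recess: 78 mm in diameter, 10 mm deep, with an upright wall; its bottom lies 10 mm below the top face of the plate. The point lies in the plate's frame at x = 0.04, y = 0, z = 0.008. Axes as those of the plate. A large nut lying in it stands 14 mm above the plate's top face.
Things that resemble listed ones, but are neither listed nor needed, are in the scene too. What is shaped like the large_nut but purple or red is not meant.

How it is judged (in metres and radians):
At the end, for the whole second after the job is handed in: The large nut lies still and flat (within 7 degrees) on the bottom of the large recess (underside within 3 mm of the bottom, centre within 20 mm of the recess's centre), and the small nut is within 20 mm of where it started (horizontal distance between large_nut and large_recess below 0.02 m and z of large_nut in the frame of large_recess below 0.003 m and angle between large_nut's own z axis and vertical below 0.12 rad and linear speed of large_nut below 0.01 m/s and distance of small_nut from where it was at the start of the episode below 0.02 m); the robot touches nothing.
It fails at once if the large nut is lifted: its underside more than 20 mm above the plate's top face (z of large_nut in the frame of staging_plate above 0.038 m).
It fails at once if the large nut is gripped or pushed hard: fingers press on it with more than 30 N (contact force between the fingers and large_nut above 30 N).
It fails at once if the small nut is moved by more than 20 mm (distance of small_nut from where it was at the start of the episode above 0.02 m).
It also fails if it takes over 32 s, if anything falls off the work surface, if the arm or the gripper's body presses on something with over 40 N, if the wrist force passes 120 N, or if a joint passes its speed limit or range.

## Working session

There is one attempt and no reset: what is moved stays moved. The work goes in short steps, Python scripts to look and compute and a tool call to move; the robot and the scene stay as the last step left them, time stands still between calls to the robot, and variables do not carry over. Pictures are saved under pics/ and viewed, about 8 in all and at most 12, crops included, and the job is handed in when it is done.

Besides the shell and the picture viewer there is one more tool, called by a JSON object that holds its "fn" and its "kwargs". move_arm: Moves the arm, as the interface text tells. Its arguments: {"type":"object","properties":{"steps":{"type":"array"},"grip":{"type":"number"},"force":{"type":"number"}},"required":["steps"]}

```bash
mkdir -p pics; python3 - <<'E'
from bench import *
import cv2,numpy as np
s=readout.get_state(); print(s['time'],s['tcp_pos'],s['orientation'],s['grip_width'],s['force'])
for n in ['top','scene']:
    p,d=grab_frame(n); np.savez(f'{n}0.npz',p=p,d=d); cv2.imwrite(f'pics/{n}0.png',p[:,:,::-1]); m=camera_model(n); print(n,m)
E
```

```text
0.0 [ 0.21939832 -0.61104619  0.19364921] [[ 3.38070597e-01 -6.00702400e-04  9.41120561e-01]
 [-9.41118709e-01  1.86814284e-03  3.38071124e-01]
 [-1.96122778e-03 -9.99998075e-01  6.62318988e-05]] 1.001923169596297 [0.7498323  0.14721585 0.57651925]
top {'fx': 445.01510159966386, 'fy': 445.01510159966386, 'cx': 252.8274016004098, 'cy': 201.06001767719715, 'pose': array([[ 0.15758672, -0.96362467,  0.21585625,  0.32191622],
       [-0.98748401, -0.15234236,  0.04083044,  0.01420946],
       [-0.00646117, -0.21958893, -0.97557109,  0.87180829],
       [ 0.        ,  0.        ,  0.        ,  1.        ]])}
scene {'fx': 423.06008691430577, 'fy': 423.06008691430577, 'cx': 256.3964611814598, 'cy': 194.01340487000684, 'pose': array([[ 0.64921023, -0.37743791,  0.66035347, -0.06693325],
       [-0.76057622, -0.31408244,  0.56822182, -0.45607542],
       [-0.00706303, -0.87114456, -0.49097583,  0.46191209],
       [ 0.        ,  0.        ,  0.        ,  1.        ]])}
```

View pics/top0.png

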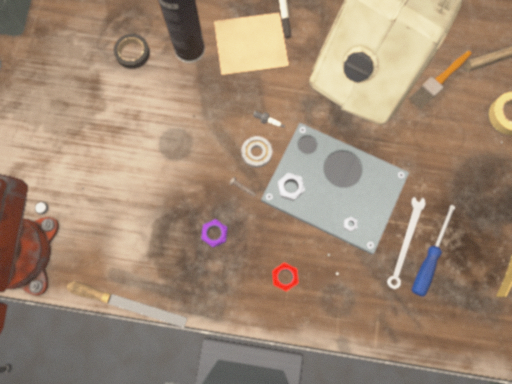

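View pics/scene0.png

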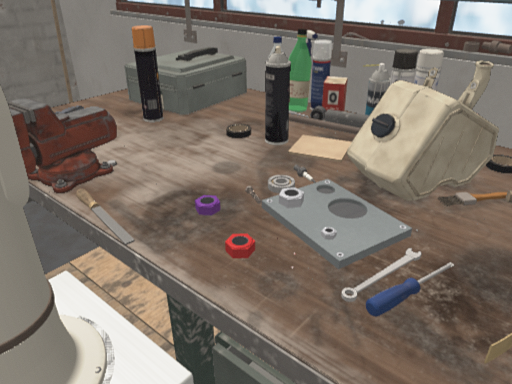

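Candidates in the top picture: the steel nut on the plate at (291,186); purple nut (214,233) and red nut (285,277), both the wrong colour; bearing ring (257,151), off the plate; small nut (351,223). The target recess is at (343,168) and the small recess at (308,144). I choose (291,186).

```bash
cat > h.py <<'E'
import cv2,numpy as np
from bench import camera_model
def ray(n,uv,z):
    m=camera_model(n); uv=np.atleast_2d(np.float64(uv)); P=m['pose']
    d=np.c_[(uv[:,0]-m['cx'])/m['fx'],(uv[:,1]-m['cy'])/m['fy'],np.ones(len(uv))]@P[:3,:3].T
    return P[:3,3]+d*((z-P[2,3])/d[:,2])[:,None]
def blob(mask,c):
    n,l,st,ce=cv2.connectedComponentsWithStats(mask.astype(np.uint8))
    k=1+np.argmin(np.hypot(*(ce[1:]-c).T)+1e3*(st[1:,4]<25)); return (l==k).astype(np.uint8)
E
python3 - <<'E'
from h import *
f=np.load('top0.npz');p,d=f['p'],f['d']
g=p.astype(int).mean(2)
v=lambda u,w:p[w,u]
print('plate',v(320,200),'rec',v(343,168),'nut',v(291,178),'small',v(351,217),'bore',v(291,186))
print('depth z', [ (d[w,u]) for u,w in((320,200),(343,168))])
hs=cv2.cvtColor(p,cv2.COLOR_RGB2HSV)
# plate mask: bluish
m=(p[...,2].astype(int)-p[...,0]>3)&(g>70)
pl=blob(cv2.morphologyEx(m.astype(np.uint8),cv2.MORPH_OPEN,np.ones((3,3))),(335,187))
c=max(cv2.findContours(pl,0,2)[0],key=cv2.contourArea); r=cv2.minAreaRect(c); b=cv2.boxPoints(r)
print('box px',b.round(1)); B=ray('top',b,.018); print(B.round(4)); print([np.linalg.norm(B[i]-B[i-1]).round(4) for i in range(4)], B.mean(0))
rec=blob((g<105)&(cv2.fillPoly(np.zeros_like(pl),[c],1)>0),(343,168)); rc=max(cv2.findContours(rec,0,2)[0],key=cv2.contourArea)
print('rec',cv2.fitEllipse(rc), ray('top',cv2.fitEllipse(rc)[0],.018), rec.sum())
w=max(rec.sum(),1)
for nm,cc,h in(('large',(291,186),.042),('small',(351,223),.032)):
    mm=blob(g>190,cc); k=max(cv2.findContours(mm,0,2)[0],key=cv2.contourArea)
    (e,_)=cv2.minEnclosingCircle(k); hull=cv2.convexHull(k); M=cv2.moments(hull); e2=(M['m10']/M['m00'],M['m01']/M['m00'])
    print(nm,mm.sum(),e,e2,ray('top',e2,h)); H=ray('top',hull[:,0],h); cen=ray('top',e2,h)[0]
    D=H-cen; a=np.degrees(np.arctan2(D[:,1],D[:,0])); print(np.c_[a,np.hypot(D[:,0],D[:,1])*1e3].round(1)[np.argsort(a)].tolist())
o=cv2.resize(p[110:260,220:420],None,fx=4,fy=4,interpolation=2)
for k,col in((c,(255,0,0)),(rc,(0,255,0))): cv2.polylines(o,[((k-[220,110])*4+2).astype(np.int32)],1,col)
cv2.imwrite('pics/crop.png',o[...,::-1])
E
```

```text
plate [182 189 183] rec [136 134 130] nut [197 191 192] small [218 219 219] bore [185 189 185]
depth z [np.float32(0.87351316), np.float32(0.89846426)]
box px [[409.4 291.4]
 [428.9 242.8]
 [444.1 248.8]
 [424.6 297.4]]
[[ 0.3852 -0.2677  0.018 ]
 [ 0.4826 -0.2971  0.018 ]
 [ 0.4754 -0.3266  0.018 ]
 [ 0.3785 -0.2966  0.018 ]]
[np.float64(0.0296), np.float64(0.1017), np.float64(0.0303), np.float64(0.1014)] [ 0.43041654 -0.29700449  0.018     ]
rec ((423.77899169921875, 262.2424621582031), (3.3196561336517334, 23.409730911254883), 26.31224822998047) [[ 0.44378312 -0.29018622  0.018     ]] 59
large 427 (290.94622802734375, 185.15054321289062) (290.6092155147273, 185.05949256342956) [[ 0.54807445 -0.01795492  0.042     ]]
[[-166.1, 25.7], [-153.7, 26.8], [-105.8, 28.1], [-100.7, 29.2], [-84.9, 27.7], [-67.8, 26.6], [-45.2, 27.5], [-33.6, 27.3], [-21.0, 25.5], [10.6, 26.2], [23.0, 27.0], [32.4, 26.3], [68.7, 27.9], [77.8, 28.0], [115.6, 27.4], [137.1, 28.7], [145.4, 27.2], [158.0, 25.3]]
small 228 (352.8500061035156, 225.14999389648438) (352.9864636209814, 223.92554991539762) [[ 0.49340435 -0.1466037   0.032     ]]
[[-157.1, 20.0], [-145.0, 23.7], [-131.6, 22.6], [-63.0, 18.4], [-48.1, 21.2], [-24.9, 18.5], [-6.1, 18.0], [24.7, 18.0], [56.4, 19.9], [71.9, 20.9], [88.8, 21.1], [116.1, 20.2], [148.4, 15.4]]
```

View pics/crop.png

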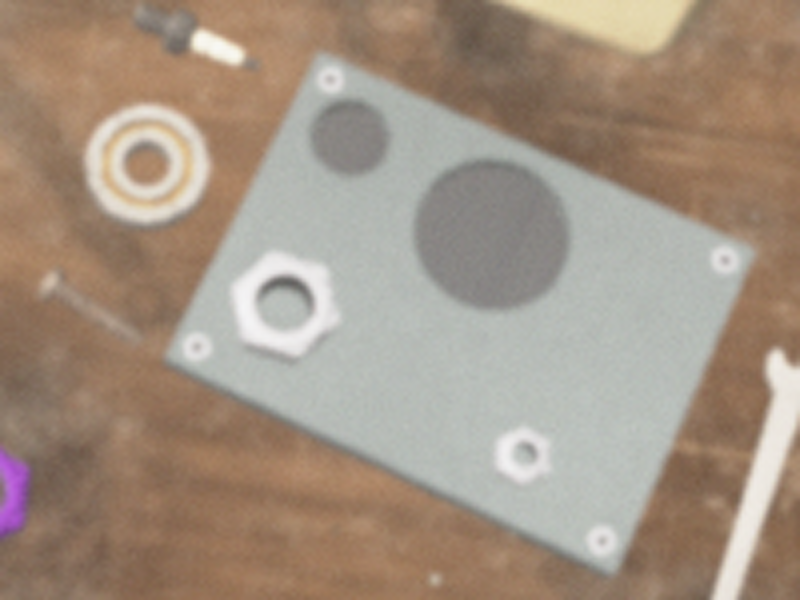

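The crop confirms the plain steel hex nut, with its bore centre near (286,302) in the crop, and the large recess at (492,234). Next I refine the numbers and the push line.

```bash
cat > meas.py <<'E'
from h import *
def recess(p,seed=(343,168)):
    g=cv2.GaussianBlur(p,(3,3),0).astype(int); sat=g.max(2)-g.min(2)
    m=(g.mean(2)<160)&(sat<18)
    c=max(cv2.findContours(cv2.morphologyEx(blob(m,seed),cv2.MORPH_OPEN,np.ones((3,3))),0,2)[0],key=cv2.contourArea); return cv2.fitEllipse(c)
E
python3 - <<'E'
from meas import *
from bench import readout
f=np.load('top0.npz');p,d=f['p'],f['d']
e=recess(p); print(e); R=ray('top',e[0],.018)[0]; print('rec',R)
hol=np.array([(330,79),(725,260),(602,541),(197,346)])/4+[220,110]; H=ray('top',hol,.018); print(H.round(3),H.mean(0))
# plate axes from holes: x = far dir
x=(H[0]+H[1]-H[2]-H[3]);x/=np.linalg.norm(x);print('plate x',x,'rec pred',H.mean(0)+.04*x)
g=p.astype(int); print(g[180:192,276:306].min(2)[::1].tolist()[5])
m=blob(g.min(2)>186,(291,186)) ; k=max(cv2.findContours(m,0,2)[0],key=cv2.contourArea);print(m.sum(),cv2.contourArea(k))
corn=np.array([(280,252),(325,265),(340,315),(297,355),(242,345),(231,290)])/4+[220,110]
C=ray('top',corn,.042);print('corner c',C.mean(0));D=C-C.mean(0);print(np.degrees(np.arctan2(D[:,1],D[:,0])),np.hypot(*D[:,:2].T))
b=ray('top',np.array([(286,302)])/4+[220,110],.042);print('bore',b)
N=np.array([.548,-.018,0]);v=R-N;print('push',np.degrees(np.arctan2(v[1],v[0])),np.hypot(v[0],v[1]))
# small nut, depth-based heights around plate
f2=np.load('scene0.npz')['p']
cv2.imwrite('pics/s2.png',cv2.resize(f2[165:275,240:420],None,fx=4,fy=4,interpolation=2)[...,::-1])
E
```

```text
((342.5789489746094, 167.8988037109375), (37.31295394897461, 39.03646469116211), 123.45059967041016)
rec [ 0.60587432 -0.11643835  0.018     ]
[[ 0.674 -0.027  0.018]
 [ 0.609 -0.233  0.018]
 [ 0.46  -0.187  0.018]
 [ 0.525  0.019  0.018]] [ 0.56709266 -0.10683685  0.018     ]
plate x [ 0.95525585 -0.29578076  0.        ] rec pred [ 0.6053029  -0.11866808  0.018     ]
[184, 199, 214, 235, 241, 243, 237, 211, 181, 172, 182, 186, 188, 186, 184, 185, 183, 186, 179, 170, 150, 141, 179, 223, 233, 231, 218, 202, 190, 184]
446 549.5
corner c [ 0.54673351 -0.0198012   0.042     ]
[  14.26037784  -36.07997111  -93.47634266 -160.15973792  142.86811701
   84.65798236] [0.02587155 0.02720604 0.02652638 0.02590854 0.02961642 0.02715997]
bore [[ 0.54747364 -0.01977014  0.042     ]]
push -59.54768621459385 0.11419083431121299
```

View pics/s2.png

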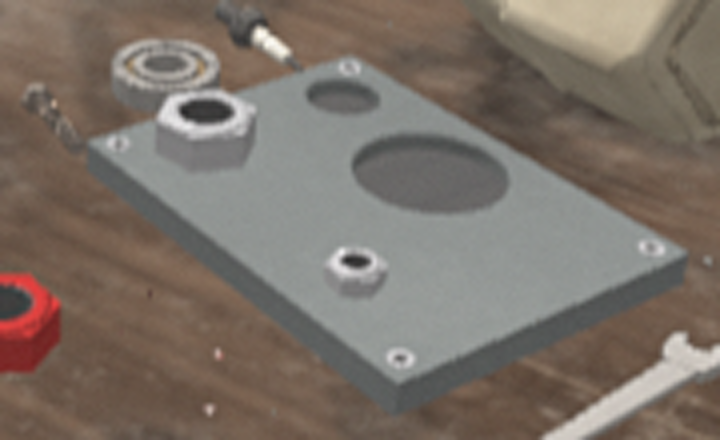

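The close view confirms a plain steel hex lying flat. The push line runs from the nut (0.5475,-0.0195) to the recess (0.605,-0.117): 113 mm at -59.5°. I'll push with both fingertips opened to 3.5 cm, straddling the rear of the nut, with tool -z as the push direction.

{"fn": "move_arm", "kwargs": {"steps": [{"translation": [-3.06,0.2,3.13],"angular": [0,0,0]},{"translation": [-3.06,0.2,3.13],"angular": [0,0,0]},{"translation": [-3.06,0.2,3.13],"angular": [0,0,0]},{"translation": [-3.06,0.2,3.13],"angular": [0,0,0]},{"translation": [-3.06,0.2,3.13],"angular": [0,0,0]},{"translation": [-3.06,0.2,3.13],"angular": [0,0,0]},{"translation": [-3.06,0.2,3.13],"angular": [0,0,0]},{"translation": [-3.06,0.2,3.13],"angular": [0,0,0]}], "grip": 3.5}}

```text
time: 0.9
tcp_pos: [0.3729, -0.2949, 0.1785]
orientation: [[0.338, -0.0, 0.941], [-0.941, -0.0, 0.338], [-0.0, -1.0, -0.0]]
force: [0.2, -0.3, 0.2]
grip_width: 0.411
```

{"fn": "move_arm", "kwargs": {"steps": [{"translation": [0,0,0],"angular": [0,-0.14,0]},{"translation": [0,0,0],"angular": [0,-0.14,0]},{"translation": [0,0,0],"angular": [0,-0.14,0]},{"translation": [0,0,0],"angular": [0,-0.14,0]},{"translation": [0,0,0],"angular": [0,-0.14,0]},{"translation": [0,0,0],"angular": [0,-0.14,0]}]}}

```text
time: 1.5
tcp_pos: [0.3723, -0.2965, 0.1784]
orientation: [[0.929, -0.0, 0.371], [-0.371, 0.0, 0.929], [-0.001, -1.0, 0.0]]
force: [-0.3, 0.2, -0.9]
grip_width: 0.411
```

```bash
cat > st.py <<'E'
from bench import readout
import numpy as np
s=readout.get_state();R=np.array(s['orientation']);t=np.array(s['tcp_pos'])
print(s['time'],t.round(4),'z ang',np.degrees(np.arctan2(R[1,2],R[0,2])).round(1),np.array(s['qpos']).round(0),np.array(s['force']).round(1),s['grip_width']); print(R.round(3))
E
python3 st.py
```

```text
1.5 [ 0.3723 -0.2965  0.1784] z ang 68.2 [ 72.  14. -42. 114.  11.  56.   3.] [-0.3  0.2 -0.9] 0.4108463777366003
[[ 0.929 -0.     0.371]
 [-0.371  0.     0.929]
 [-0.001 -1.     0.   ]]
```

{"fn": "move_arm", "kwargs": {"steps": [{"translation": [0,0,0],"angular": [0,-0.14,0]},{"translation": [0,0,0],"angular": [0,-0.14,0]},{"translation": [0,0,0],"angular": [0,-0.14,0]},{"translation": [0,0,0],"angular": [0,-0.14,0]},{"translation": [0,0,0],"angular": [0,-0.14,0]},{"translation": [0,0,0],"angular": [0,-0.14,0]},{"translation": [0,0,0],"angular": [0,-0.073,0]}]}}

```text
time: 2.2
tcp_pos: [0.3723, -0.2965, 0.1784]
orientation: [[0.862, -0.0, -0.507], [0.507, 0.001, 0.862], [-0.0, -1.0, 0.001]]
force: [-0.4, -0.3, 0.1]
grip_width: 0.41
```

{"fn": "move_arm", "kwargs": {"steps": [{"translation": [3.65,0.8,2.43],"angular": [0,0,0]},{"translation": [3.65,0.8,2.43],"angular": [0,0,0]},{"translation": [3.65,0.8,2.43],"angular": [0,0,0]},{"translation": [3.65,0.8,2.43],"angular": [0,0,0]},{"translation": [3.65,0.8,2.43],"angular": [0,0,0]},{"translation": [3.65,0.8,2.43],"angular": [0,0,0]},{"translation": [3.65,0.8,2.43],"angular": [0,0,0]},{"translation": [3.65,0.8,2.43],"angular": [0,0,0]}]}}

```text
time: 3.0
tcp_pos: [0.5275, 0.0195, 0.114]
orientation: [[0.865, -0.001, -0.503], [0.503, -0.0, 0.865], [-0.001, -1.0, 0.0]]
force: [0.3, -0.9, 0.8]
grip_width: 0.414
```

{"fn": "move_arm", "kwargs": {"steps": [{"translation": [0,0,0],"angular": [0,0,0]}]}}

```text
time: 3.1
tcp_pos: [0.5283, 0.0268, 0.1144]
orientation: [[0.859, 0.001, -0.512], [0.512, 0.005, 0.859], [0.004, -1.0, 0.004]]
force: [-0.7, -0.7, 0.6]
grip_width: 0.41
```

```bash
python3 st.py; python3 - <<'E'
from h import *
from bench import grab_frame
p,d=grab_frame('wrist'); a=cv2.resize(p,(400,300))
q,_=grab_frame('scene'); cv2.imwrite('pics/w1.png',np.hstack([a,cv2.resize(q,(400,300))])[...,::-1])
E
```

```text
3.1 [0.5283 0.0268 0.1144] z ang 120.8 [ 35.  29. -51. 110.  27.  54.   2.] [-0.7 -0.7  0.6] 0.40995246913942757
[[ 0.859  0.001 -0.512]
 [ 0.512  0.005  0.859]
 [ 0.004 -1.     0.004]]
```

View pics/w1.png

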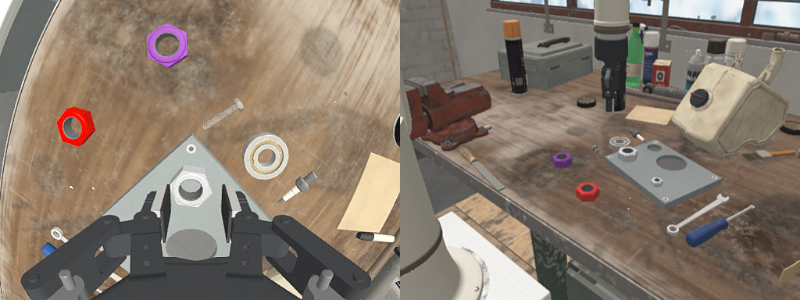

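Left (wrist): the steel nut at (187,185), the recess at (190,247), the corner screw hole at (191,148), and the fingers either side. Right (scene): the gripper is above the left corner, with the plate untouched. I check this numerically in the wrist camera.

```bash
python3 - <<'E'
import numpy as np
from bench import *
m=camera_model('wrist');P=m['pose'];t=np.array(readout.get_state()['tcp_pos']);print(P.round(3))
R=np.array(readout.get_state()['orientation'])
def pr(X):
    c=P[:3,:3].T@(np.array(X)-P[:3,3]);r=np.hypot(c[0],c[1]);th=np.arctan2(r,c[2]);u=np.array([m['cx'],m['cy']])+m['fx']*th*c[:2]/r
    return (u*400/512).round(0),c.round(3)
for n,X in dict(hole=(.525,.019,.018),nut=(.5475,-.0195,.042),rec=(.605,-.117,.008),tcp=t,f1=t+R[:,0]*.0175-R[:,2]*.011,f2=t-R[:,0]*.0175-R[:,2]*.011).items(): print(n,*pr(X))
E
```

```text
[[ 0.862  0.484  0.148  0.49 ]
 [ 0.506 -0.824 -0.254  0.085]
 [-0.001  0.294 -0.956  0.293]
 [ 0.     0.     0.     1.   ]]
hole [193. 145.] [-0.003 -0.009  0.285]
nut [193. 186.] [-0.003  0.04   0.275]
rec [194. 242.] [-0.003  0.139  0.341]
tcp [195. 175.] [-0.001  0.019  0.193]
f1 [215. 187.] [0.017 0.03  0.196]
f2 [174. 187.] [-0.018  0.03   0.196]
```

```bash
cat > wr.py <<'E'
from h import *
from bench import *
m=camera_model('wrist');P=m['pose'];p,d=grab_frame('wrist')
def wray(uv,z):
    q=(np.array(uv)-[m['cx'],m['cy']])/m['fx'];th=np.hypot(*q);c=np.r_[np.sin(th)*q/th,np.cos(th)]
    w=P[:3,:3]@c; return P[:3,3]+w*((z-P[2,3])/w[2])
E
cat > w2.py <<'E'
from wr import *
cv2.imwrite('pics/w2.png',cv2.resize(p[160:360,130:350],None,fx=3,fy=3,interpolation=2)[...,::-1])
E
python3 w2.py
```

```text
(no output)
```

View pics/w2.png

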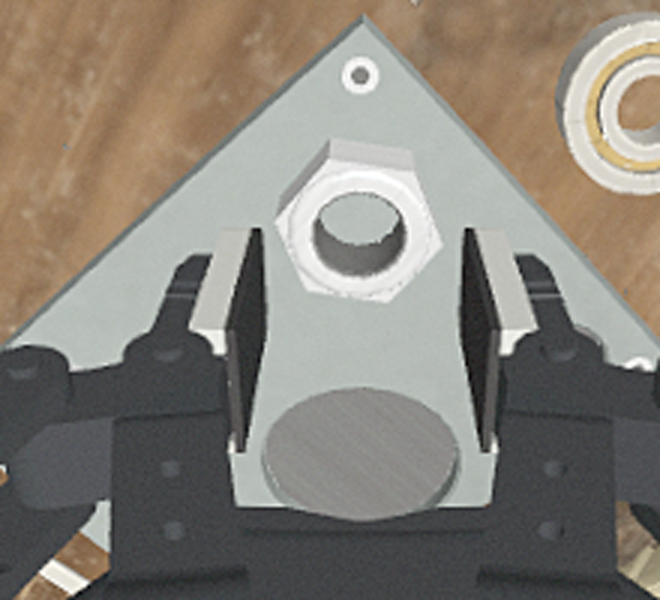

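The nut bore at crop (359,222) lies midway between the finger tips at (257,230) and (468,230), so it is laterally centred. The finger gap looks wider than commanded, so I measure the tips by depth.

```bash
cat > w3.py <<'E'
from wr import *
R=np.array(readout.get_state()['orientation']);t=np.array(readout.get_state()['tcp_pos'])
for c in [(255,235),(236,238),(218,238),(473,235),(490,238),(508,238),(205,320),(225,320),(240,300),(515,320),(485,300),(360,160),(310,190)]:
    u=np.array(c)/3+[130,160];q=(u-[m['cx'],m['cy']])/m['fx'];th=np.hypot(*q);z=d[int(u[1]),int(u[0])]
    X=P[:3,:3]@np.r_[np.tan(th)*q/th*z,z]+P[:3,3];print(c,z.round(3),X.round(4),'tool mm',((X-t)@R*1e3).round(1))
E
python3 w3.py
```

```text
(255, 235) 0.0 [0.4899 0.0835 0.2929] tool mm [   1.4 -178.6   76. ]
(236, 238) 0.147 [0.5041 0.0171 0.1593] tool mm [-19.5 -44.9  11.4]
(218, 238) 0.303 [ 0.5139 -0.0569  0.017 ] tool mm [-48.   97.5 -57.5]
(473, 235) 0.148 [0.5385 0.0369 0.1576] tool mm [ 20.2 -43.3  11.3]
(490, 238) 0.147 [0.5409 0.0384 0.1589] tool mm [ 23.  -44.6  11.4]
(508, 238) 0.303 [ 0.6003 -0.0063  0.0172] tool mm [ 52.1  97.1 -57.1]
(205, 320) 0.121 [0.5033 0.0168 0.1863] tool mm [-20.4 -72.   11.6]
(225, 320) 0.122 [0.5059 0.0176 0.1851] tool mm [-17.8 -70.8  11. ]
(240, 300) 0.126 [0.5069 0.019  0.1806] tool mm [-16.1 -66.2  11.7]
(515, 320) 0.121 [0.5406 0.0387 0.1864] tool mm [ 22.9 -72.1  11.8]
(485, 300) 0.127 [0.5379 0.0366 0.1799] tool mm [ 19.5 -65.6  11.4]
(360, 160) 0.269 [0.5372 0.0006 0.0404] tool mm [  1.1  73.9 -19.4]
(310, 190) 0.269 [ 0.5285 -0.0144  0.0435] tool mm [-14.1  70.8 -28. ]
```

```bash
cat > sc.py <<'E'
from h import *
from bench import *
s=readout.get_state();R=np.array(s['orientation']);t=np.array(s['tcp_pos'])
for n in('scene','top'):
    p,d=grab_frame(n);m=camera_model(n);v,u=np.mgrid[:384,:512]
    X=np.dstack([(u-m['cx'])/m['fx']*d,(v-m['cy'])/m['fy']*d,d])@m['pose'][:3,:3].T+m['pose'][:3,3]
    L=(X-t)@R; k=(d>0)&(np.abs(L[...,0])<.08)&(np.abs(L[...,2])<.06)&(L[...,1]<.06)&(L[...,1]>-.15)
    print(n,k.sum())
    for y0 in np.arange(-.12,.06,.01):
        j=k&(L[...,1]>=y0)&(L[...,1]<y0+.01)
        if j.sum(): print(round(y0,3),j.sum(),'x',L[j][:,0].min().round(3),L[j][:,0].max().round(3),'z',L[j][:,2].min().round(3),L[j][:,2].max().round(3))
E
python3 sc.py
```

```text
scene 1148
-0.12 115 x -0.063 0.016 z -0.018 0.011
-0.11 96 x -0.06 0.019 z -0.018 0.011
-0.1 72 x -0.056 0.028 z -0.017 0.01
-0.09 87 x -0.052 0.045 z -0.015 0.011
-0.08 59 x -0.036 0.025 z -0.014 0.009
-0.07 72 x -0.033 0.024 z -0.012 0.01
-0.06 70 x -0.034 0.02 z -0.012 0.009
-0.05 69 x -0.032 0.02 z -0.011 0.01
-0.04 26 x -0.027 0.018 z -0.011 0.008
top 503
-0.12 27 x -0.06 -0.016 z 0.012 0.018
-0.11 36 x -0.057 -0.017 z 0.008 0.018
-0.1 51 x -0.051 -0.028 z -0.001 0.014
-0.09 31 x -0.051 -0.025 z -0.0 0.015
-0.08 2 x -0.033 -0.032 z 0.008 0.008
-0.07 3 x -0.032 -0.025 z 0.008 0.011
-0.06 8 x -0.032 -0.019 z 0.007 0.012
-0.05 6 x -0.027 -0.019 z 0.008 0.012
```

Both the wrist and the scene depth put the real fingertips about 40 mm above the reported TCP. I check the wrist-to-top agreement before descending.

```bash
python3 st.py; cat > w4.py <<'E'
from wr import *
R=np.array(readout.get_state()['orientation']);t=np.array(readout.get_state()['tcp_pos'])
for n,c,z in(('hole',(360,75),.018),('nut',(359,225),.042),('rec',(361,452),.012)):
    X=wray(np.array(c)/3+[130,160],z);print(n,X.round(4),((X-t)@R*1e3).round(1))
E
python3 w4.py
```

```text
3.4 [0.5269 0.0161 0.1146] z ang 120.0 [ 35.  28. -50. 110.  27.  54.   2.] [0.7 0.  0.1] 0.4093111707186132
[[ 0.866 -0.    -0.501]
 [ 0.501 -0.001  0.866]
 [-0.001 -1.    -0.001]]
hole [0.5272 0.0162 0.018 ] [ 0.3 96.7 -0.1]
nut [ 0.5478 -0.0199  0.042 ] [ -0.   72.8 -41.6]
rec [ 0.6059 -0.1194  0.012 ] [   0.6  102.9 -156.8]
```

{"fn": "move_arm", "kwargs": {"steps": [{"translation": [0,1.75,0],"angular": [0,0,0]},{"translation": [0,1.75,0],"angular": [0,0,0]},{"translation": [0,1.75,0],"angular": [0,0,0]},{"translation": [0,1.75,0],"angular": [0,0,0]},{"translation": [0,0,0],"angular": [0,0,0]},{"translation": [0,0,0],"angular": [0,0,0]}]}}

```text
time: 4.05
tcp_pos: [0.527, 0.0182, 0.0444]
orientation: [[0.864, -0.001, -0.503], [0.503, 0.0, 0.864], [-0.001, -1.0, 0.001]]
force: [0.7, 0.1, 0.3]
grip_width: 0.41
```

```bash
python3 st.py; python3 sc.py | grep -E "scene|top|-0.0|0.0"; python3 - <<'E'
from h import *
from bench import grab_frame
q,_=grab_frame('scene'); cv2.imwrite('pics/s3.png',cv2.resize(q[100:270,200:420],None,fx=3.5,fy=3.5,interpolation=2)[...,::-1])
E
```

```text
4.05 [0.527  0.0182 0.0444] z ang 120.2 [ 31.  34. -46. 112.  33.  47.  -3.] [0.7 0.1 0.3] 0.41044861939683863
[[ 0.864 -0.001 -0.503]
 [ 0.503  0.     0.864]
 [-0.001 -1.     0.001]]
scene 3391
-0.12 94 x -0.063 0.02 z -0.018 0.01
-0.11 87 x -0.061 0.02 z -0.018 0.011
-0.1 68 x -0.055 0.014 z -0.017 0.01
-0.09 68 x -0.051 0.046 z -0.015 0.013
-0.08 32 x -0.034 0.025 z -0.013 0.006
-0.07 64 x -0.033 0.02 z -0.012 0.009
-0.06 60 x -0.033 0.018 z -0.011 0.009
-0.05 52 x -0.032 0.02 z -0.011 0.009
-0.04 22 x -0.027 0.019 z -0.011 0.008
-0.0 192 x -0.029 0.026 z -0.06 -0.019
0.01 123 x -0.028 0.015 z -0.06 -0.021
0.02 498 x -0.08 0.08 z -0.06 0.06
0.03 289 x -0.08 0.08 z -0.055 0.06
0.04 1295 x -0.08 0.08 z -0.055 0.06
top 3411
-0.12 18 x -0.057 -0.021 z 0.011 0.019
-0.11 25 x -0.058 -0.017 z 0.008 0.018
-0.1 43 x -0.051 -0.028 z 0.001 0.015
-0.09 17 x -0.047 -0.026 z 0.007 0.015
-0.08 2 x -0.031 -0.03 z 0.008 0.008
-0.07 3 x -0.032 -0.028 z 0.008 0.009
-0.06 7 x -0.029 -0.019 z 0.008 0.012
-0.05 3 x -0.024 -0.02 z 0.01 0.012
-0.04 1 x -0.024 -0.024 z 0.008 0.008
-0.01 3 x -0.018 -0.016 z -0.037 -0.028
-0.0 74 x -0.027 -0.013 z -0.051 -0.026
0.01 9 x -0.027 -0.019 z -0.051 -0.027
0.02 520 x -0.08 0.079 z -0.06 0.06
0.03 166 x -0.079 0.078 z -0.051 0.059
0.04 2251 x -0.08 0.08 z -0.052 0.06
0.05 1 x -0.069 -0.069 z 0.05 0.05
```

View pics/s3.png

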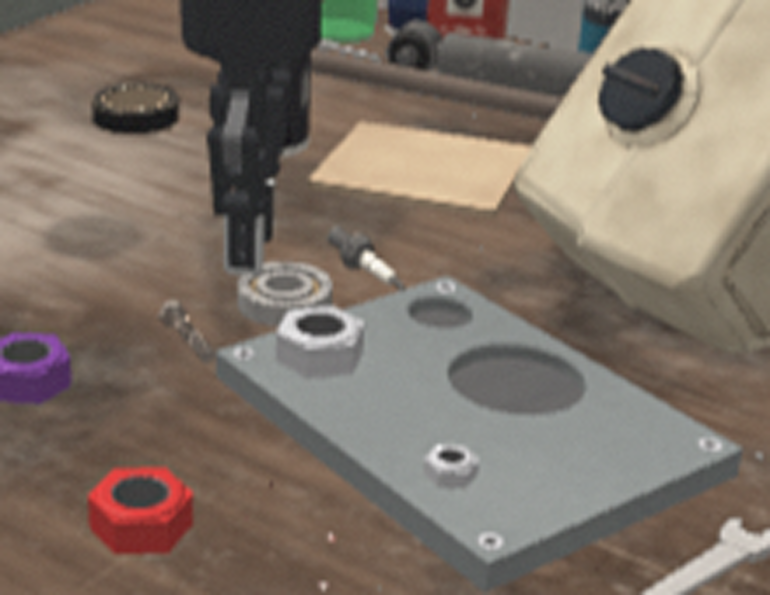

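The picture shows the fingertips at (245,268), well above the plate, and the nuts untouched. The tips measure about z = 0.080 (TCP + 36 mm), so I go down 5.4 cm more, gently.

{"fn": "move_arm", "kwargs": {"steps": [{"translation": [0,1.2,0],"angular": [0,0,0]},{"translation": [0,1.2,0],"angular": [0,0,0]},{"translation": [0,1.0,0],"angular": [0,0,0]},{"translation": [0,0.8,0],"angular": [0,0,0]},{"translation": [0,0.6,0],"angular": [0,0,0]},{"translation": [0,0.4,0],"angular": [0,0,0]},{"translation": [0,0.2,0],"angular": [0,0,0]},{"translation": [0,0,0],"angular": [0,0,0]}]}}

```text
time: 5.0
tcp_pos: [0.5272, 0.0183, -0.0094]
orientation: [[0.864, -0.0, -0.503], [0.503, 0.0, 0.864], [-0.0, -1.0, 0.0]]
force: [-0.3, -0.3, -0.1]
grip_width: 0.41
```

```bash
python3 st.py; cat > tip.py <<'E'
from h import *
from bench import *
s=readout.get_state();R=np.array(s['orientation']);t=np.array(s['tcp_pos'])
p,d=grab_frame('scene');m=camera_model('scene');v,u=np.mgrid[:384,:512]
X=np.dstack([(u-m['cx'])/m['fx']*d,(v-m['cy'])/m['fy']*d,d])@m['pose'][:3,:3].T+m['pose'][:3,3]
L=(X-t)@R; k=(d>0)&(p.max(2)<120)&(L[...,0]<-.01)&(L[...,0]>-.04)&(np.abs(L[...,2])<.016)
h=X[...,2][k]; print('dark finger z',np.sort(h)[:8].round(4),'tip row',v[k].max(),'cols',u[k&(v>v[k].max()-3)])
cv2.imwrite('pics/tip.png',cv2.resize(p[150:250,230:380],None,fx=5,fy=5,interpolation=2)[...,::-1])
E
python3 tip.py
```

```text
5.0 [ 0.5272  0.0183 -0.0094] z ang 120.2 [ 28.  39. -41. 113.  38.  42.  -7.] [-0.3 -0.3 -0.1] 0.40980535976373766
[[ 0.864 -0.    -0.503]
 [ 0.503  0.     0.864]
 [-0.    -1.     0.   ]]
dark finger z [-0.0031 -0.0029 -0.0028 -0.0028 -0.0028 -0.0026 -0.0025 -0.0025] tip row 219 cols [260 261 262 263 264 265 266 267 268 269 270 271 272 273 274 261 262 263
 264 265 266 267 268 269 270 271 272 273 274 269 271 272 273]
```

View pics/tip.png

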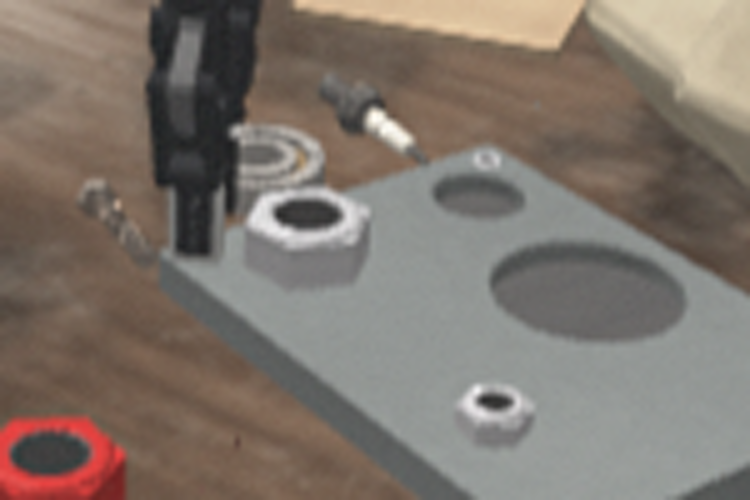

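The picture shows the fingertips at (195,255), just above the plate corner, with the nut ahead at (308,235) and no contact force. Now I push slowly along tool -z.

{"fn": "move_arm", "kwargs": {"steps": [{"translation": [0,0.15,-0.3],"angular": [0,0,0]},{"translation": [0,0,-0.4],"angular": [0,0,0]},{"translation": [0,0,-0.4],"angular": [0,0,0]},{"translation": [0,0,-0.4],"angular": [0,0,0]},{"translation": [0,0,-0.4],"angular": [0,0,0]},{"translation": [0,0,-0.4],"angular": [0,0,0]},{"translation": [0,0,-0.4],"angular": [0,0,0]},{"translation": [0,0,-0.3],"angular": [0,0,0]}]}}

```text
time: 5.85
tcp_pos: [0.5425, -0.0078, -0.0107]
orientation: [[0.864, 0.0, -0.503], [0.503, 0.0, 0.864], [0.0, -1.0, 0.0]]
force: [-1.0, 2.0, 1.8]
grip_width: 0.41
```

```bash
python3 st.py|head -1; cat > w5.py <<'E'
from wr import *
import sys
t=np.array(readout.get_state()['tcp_pos']);R=np.array(readout.get_state()['orientation'])
g=p.astype(int);mk=(g.min(2)>200)&(d>0)
# bright steel at nut-top height from depth
v,u=np.mgrid[:384,:512];q=np.dstack([u-m['cx'],v-m['cy']])/m['fx'];th=np.linalg.norm(q,axis=2)+1e-9
X=np.dstack([np.tan(th)[...,None]*q/th[...,None]*d[...,None],d])@P[:3,:3].T+P[:3,3]
for zz in(.042,.032):
    k=(d>0)&(abs(X[...,2]-zz)<.003)&(np.linalg.norm((X-t)[...,:2],axis=2)<.08)
    L=((X-t)@R)[k]
    if k.sum()>30: print(zz,k.sum(),'tool x',L[:,0].min().round(4),L[:,0].max().round(4),'z',L[:,2].min().round(4),L[:,2].max().round(4))
cv2.imwrite('pics/'+sys.argv[1],cv2.resize(p[130:360,100:400],None,fx=2.5,fy=2.5,interpolation=2)[...,::-1])
E
python3 w5.py w5.png
```

```text
5.85 [ 0.5425 -0.0078 -0.0107] z ang 120.2 [ 30.  40. -41. 111.  38.  43.  -3.] [-1.   2.   1.8] 0.41005144497475693
0.042 3259 tool x -0.0301 0.0318 z -0.0449 0.0124
0.032 911 tool x -0.0293 0.0307 z -0.0409 0.0122
```

View pics/w5.png

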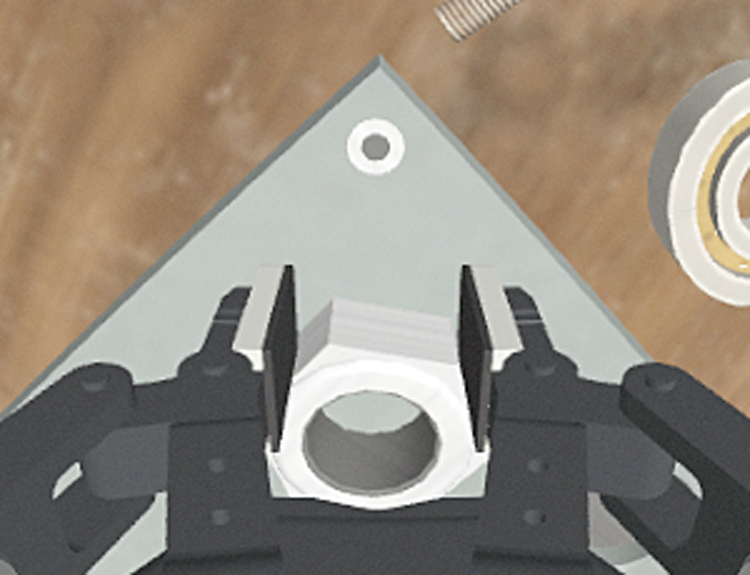

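The nut is seated symmetrically between the fingers (bore at (372,442)), with a 2 N push. I continue.

{"fn": "move_arm", "kwargs": {"steps": [{"translation": [0,0,-0.4],"angular": [0,0,0]},{"translation": [0,0,-0.4],"angular": [0,0,0]},{"translation": [0,0,-0.4],"angular": [0,0,0]},{"translation": [0,0,-0.4],"angular": [0,0,0]},{"translation": [0,0,-0.4],"angular": [0,0,0]},{"translation": [0,0,-0.4],"angular": [0,0,0]},{"translation": [0,0,-0.4],"angular": [0,0,0]},{"translation": [0,0,-0.4],"angular": [0,0,0]}]}}

```text
time: 6.7
tcp_pos: [0.5586, -0.0357, -0.0108]
orientation: [[0.864, 0.0, -0.503], [0.503, 0.0, 0.864], [0.0, -1.0, 0.0]]
force: [-0.2, 2.5, 1.6]
grip_width: 0.408
```

{"fn": "move_arm", "kwargs": {"steps": [{"translation": [0,0,-0.4],"angular": [0,0,0]},{"translation": [0,0,-0.4],"angular": [0,0,0]},{"translation": [0,0,-0.4],"angular": [0,0,0]},{"translation": [0,0,-0.4],"angular": [0,0,0]},{"translation": [0,0,-0.4],"angular": [0,0,0]},{"translation": [0,0,-0.4],"angular": [0,0,0]},{"translation": [0,0,-0.4],"angular": [0,0,0]},{"translation": [0,0,-0.2],"angular": [0,0,0]}]}}

```text
time: 7.5
tcp_pos: [0.5738, -0.0617, -0.0107]
orientation: [[0.864, 0.0, -0.503], [0.503, -0.0, 0.864], [0.0, -1.0, -0.0]]
force: [-2.1, 2.2, 2.7]
grip_width: 0.411
```

```bash
python3 st.py|head -1; python3 - <<'E'
from h import *
from bench import grab_frame
p,_=grab_frame('wrist');q,_=grab_frame('scene');r=lambda a:cv2.resize(a,(400,320),interpolation=2)
cv2.imwrite('pics/m6.png',np.hstack([r(p[150:350,120:370]),r(q[130:250,240:390])])[...,::-1])
E
```

```text
7.5 [ 0.5738 -0.0617 -0.0107] z ang 120.2 [ 34.  42. -41. 106.  38.  46.   3.] [-2.1  2.2  2.7] 0.41131733437604967
```

View pics/m6.png

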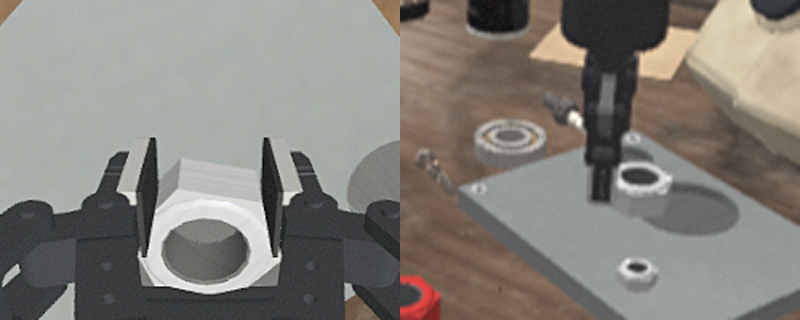

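The nut is still seated and level at the recess edge (scene panel, (640,185)), and the small nut is untouched. About 38 mm remains to centre, so I go slower.

{"fn": "move_arm", "kwargs": {"steps": [{"translation": [0,0,-0.3],"angular": [0,0,0]},{"translation": [0,0,-0.3],"angular": [0,0,0]},{"translation": [0,0,-0.3],"angular": [0,0,0]},{"translation": [0,0,-0.3],"angular": [0,0,0]},{"translation": [0,0,-0.3],"angular": [0,0,0]},{"translation": [0,0,-0.3],"angular": [0,0,0]}]}}

```text
time: 8.2
tcp_pos: [0.5823, -0.0777, -0.0112]
orientation: [[0.865, -0.001, -0.502], [0.502, -0.0, 0.865], [-0.001, -1.0, 0.0]]
force: [0.1, 1.5, -0.7]
grip_width: 0.413
```

{"fn": "move_arm", "kwargs": {"steps": [{"translation": [0,0,-0.3],"angular": [0,0,0]},{"translation": [0,0,-0.3],"angular": [0,0,0]},{"translation": [0,0,-0.3],"angular": [0,0,0]},{"translation": [0,0,-0.3],"angular": [0,0,0]},{"translation": [0,0,-0.3],"angular": [0,0,0]},{"translation": [0,0,-0.2],"angular": [0,0,0]}]}}

```text
time: 8.8
tcp_pos: [0.5913, -0.0919, -0.0108]
orientation: [[0.864, 0.0, -0.503], [0.503, -0.0, 0.864], [0.0, -1.0, -0.0]]
force: [-1.1, 1.9, -1.0]
grip_width: 0.41
```

```bash
python3 st.py|head -1; python3 - <<'E'
from h import *
from bench import grab_frame
p,_=grab_frame('wrist');q,_=grab_frame('scene');r=lambda a:cv2.resize(a,(400,320),interpolation=2)
cv2.imwrite('pics/m7.png',np.hstack([r(p[150:350,120:370]),r(q[130:250,240:390])])[...,::-1])
E
```

```text
8.8 [ 0.5913 -0.0919 -0.0108] z ang 120.2 [ 36.  44. -41. 103.  38.  47.   7.] [-1.1  1.9 -1. ] 0.41014087467827137
```

View pics/m7.png

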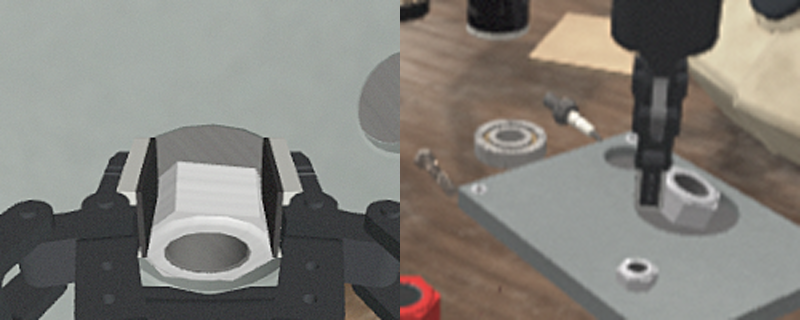

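The nut has gone in but is tilted: its front is on the floor and its rear is held between the fingertips (wrist panel, rear edge at (215,165)). It is clear of the near wall, so I back off slowly to release it.

{"fn": "move_arm", "kwargs": {"steps": [{"translation": [0,0,0.2],"angular": [0,0,0]},{"translation": [0,0,0.3],"angular": [0,0,0]},{"translation": [0,0,0.4],"angular": [0,0,0]},{"translation": [0,0,0.6],"angular": [0,0,0]},{"translation": [0,0,0.8],"angular": [0,0,0]},{"translation": [0,0,0.8],"angular": [0,0,0]},{"translation": [0,0,0.5],"angular": [0,0,0]},{"translation": [0,0,0],"angular": [0,0,0]}]}}

```text
time: 9.7
tcp_pos: [0.5725, -0.0592, -0.0107]
orientation: [[0.863, -0.0, -0.505], [0.505, 0.0, 0.863], [-0.0, -1.0, 0.0]]
force: [-0.1, 0.5, 0.3]
grip_width: 0.412
```

```bash
python3 st.py|head -1; cat > chk.py <<'E'
from h import *
from bench import *
C=np.array([.6055,-.118])
def cloud(n):
    p,d=grab_frame(n);m=camera_model(n);v,u=np.mgrid[:384,:512];u0,v0=u-m['cx'],v-m['cy']
    if n=='wrist':
        th=np.hypot(u0,v0)/m['fx']+1e-9;k=np.tan(th)*m['fx']/(th*m['fx']); 
    else: k=1
    return p,np.dstack([u0/m['fx']*d*k,v0/m['fy']*d*k,d])@m['pose'][:3,:3].T+m['pose'][:3,3],d
for n in('scene','wrist','top'):
    p,X,d=cloud(n)
    k=(d>0)&(np.hypot(X[...,0]-C[0],X[...,1]-C[1])<.042)&(X[...,2]>.025)&(X[...,2]<.07)&(p.min(2)>160)
    Y=X[k]
    if len(Y)<30: print(n,'few',len(Y));continue
    top=Y[Y[:,2]>Y[:,2].max()-.03]
    A=np.c_[top[:,:2]-top[:,:2].mean(0),np.ones(len(top))];w=np.ones(len(top),bool)
    for _ in range(6):
        c=np.linalg.lstsq(A[w],top[w,2],rcond=None)[0];r=top[:,2]-A@c;w=r>-.003 if _<3 else abs(r)<.002
    e=(top[w][:,:2].min(0)+top[w][:,:2].max(0))/2
    print(n,len(Y),w.sum(),'tilt deg',np.degrees(np.arctan(np.hypot(c[0],c[1]))).round(1),'z med',np.median(top[w,2]).round(4),'centre',e.round(4),'off mm',((e-C)*1e3).round(1),'rng',Y[:,2].min().round(3),Y[:,2].max().round(3))
p,X,d=cloud('wrist');q,Z,_=cloud('scene')
r=lambda a:cv2.resize(a,(400,320),interpolation=2)
cv2.imwrite('pics/m8.png',np.hstack([r(p[150:350,120:370]),r(q[130:250,240:390])])[...,::-1])
E
python3 chk.py
```

```text
9.7 [ 0.5725 -0.0592 -0.0107] z ang 120.3 [ 34.  42. -41. 107.  38.  46.   3.] [-0.1  0.5  0.3] 0.4122728596338699
scene 124 111 tilt deg 0.8 z med 0.0306 centre [ 0.6005 -0.1115] off mm [-5.   6.5] rng 0.028 0.033
wrist 1372 1136 tilt deg 5.0 z med 0.0314 centre [ 0.5982 -0.1007] off mm [-7.3 17.3] rng 0.025 0.034
top 117 93 tilt deg 4.0 z med 0.0318 centre [ 0.5953 -0.1186] off mm [-10.2  -0.6] rng 0.028 0.035
```

The nut has dropped: its top face is at z = 0.031 (0.032 expected) and near level. I retract upward and re-measure with clear views.

{"fn": "move_arm", "kwargs": {"steps": [{"translation": [0,-0.5,1.0],"angular": [0,0,0]},{"translation": [0,-2,1.0],"angular": [0,0,0]},{"translation": [0,-3,2.0],"angular": [0,0,0]},{"translation": [0,-3,3.0],"angular": [0,0,0]},{"translation": [0,-3,3.0],"angular": [0,0,0]},{"translation": [0,-3,2.0],"angular": [0,0,0]},{"translation": [0,-1,0],"angular": [0,0,0]},{"translation": [0,0,0],"angular": [0,0,0]}]}}

```text
time: 10.75
tcp_pos: [0.5138, 0.0435, 0.1459]
orientation: [[0.864, 0.004, -0.504], [0.504, -0.001, 0.864], [0.003, -1.0, -0.003]]
force: [0.9, 0.0, -0.2]
grip_width: 0.41
```

```bash
python3 st.py|head -1; python3 chk.py; python3 - <<'E'
from h import *
from bench import grab_frame
a=np.load('top0.npz')['p'];b,_=grab_frame('top')
for n,p in(('before',a),('now',b)):
    k=blob(p.min(2)>205,(351,223));y,x=np.nonzero(k);print('small',n,k.sum(),x.mean(),y.mean(),ray('top',(x.mean(),y.mean()),.032)[0].round(4))
k=blob(b.min(2)>190,(340,165));c=max(cv2.findContours(k,0,2)[0],key=cv2.contourArea);e=cv2.minEnclosingCircle(c);print('large',k.sum(),e,ray('top',e[0],.032))
s,_=grab_frame('scene');r=lambda q:cv2.resize(q,(400,320),interpolation=2)
cv2.imwrite('pics/end.png',np.hstack([r(b[110:260,250:438]),r(s[130:250,240:390])])[...,::-1])
E
```

```text
10.75 [0.5138 0.0435 0.1459] z ang 120.2 [ 35.  25. -53. 110.  24.  56.   1.] [ 0.9  0.  -0.2] 0.4095077744879006
scene 120 114 tilt deg 0.4 z med 0.0306 centre [ 0.6001 -0.1114] off mm [-5.4  6.6] rng 0.027 0.033
wrist 593 519 tilt deg 1.2 z med 0.0305 centre [ 0.6001 -0.1102] off mm [-5.4  7.8] rng 0.025 0.033
top few 0
small before 112 349.88392857142856 223.32142857142858 [ 0.4936 -0.1406  0.032 ]
small now 27 361.81481481481484 225.74074074074073 [ 0.4925 -0.1636  0.032 ]
large 24811 ((342.2288818359375, 205.34193420410156), 198.74942016601562) [[ 0.52628998 -0.12220088  0.032     ]]
```

View pics/end.png

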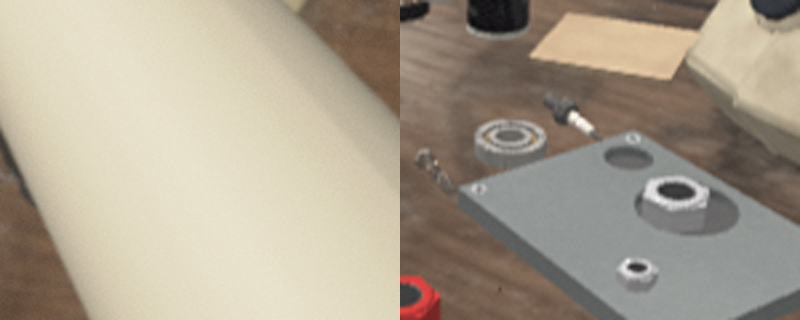

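The scene view shows the nut flat in the recess at panel pixel (675,195). The small nut is at about (328.5,231) in scene pixels, against (328.8,230.5) at the start. The arm blocks the top view, so its numbers there don't count. I hand in.

```bash
python3 -c "
from bench import close_job
print(close_job())"
```

```text
the job is handed in; nothing more can be done
None
```

The large steel nut is in the large recess and lies flat on the bottom, and I handed the job in at about 11 s of the 32 s allowed. I slid it about 115 mm along the plate with the two fingertips set 3.5 cm apart behind it. The measured tool force stayed under about 4 N at every reading. Near the end the nut sat tilted between the fingers; it dropped flat when I backed off.

**Last checks (scene and wrist depth):**
- **Large nut:** its top face is at z = 0.0305–0.031 (0.032 expected), with a tilt of 0.4° to 1.2°. Its centre is about 9 mm from the recess centre, against a limit of 20 mm.
- **Small nut:** it is at the same pixel in the scene picture as at the start, to within about 1 pixel.
- **Robot:** it was clear of everything, about 15 cm up.

**Checks that failed or disagreed:**
- **Fingertip height:** the real fingertips are about 36 mm above the reported TCP, seen from two cameras. I set the pushing height from the cameras instead.
- **Top view at the end:** the arm blocked it, so its readings of both nuts were invalid and I dropped them.
- **Readings just before retracting:** with the gripper still close by, the wrist and top cameras gave 4–5° of tilt and less certain centres. The clear wrist view afterwards gave 1.2°.

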